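# Emergency release of a locked centrifuge lid

## Task

The bench centrifuge has lost power with its lid locked. Take the screwdriver from the wooden tool block, push its blade straight down through the small round release hole in the deck in front of the lid until the hidden latch lets go and the lid springs open, then stand the screwdriver back in the tool block, fully down in a socket, and let go. Leave the bottle, the two vials and the tape roll beside the work as they stand.

Things in the scene. Friction and masses are not known exactly. Their poses are not given: they have to be found in the camera images.
- centrifuge: White bench centrifuge, fixed, 250 (x) by 200 (y) mm, its flat deck 97 mm above the bench; the origin is the centre of its underside, on the bench; x points from its dark control panel at the front to the lid hinge at the rear, z up. The closed lid is a 12 mm plate with a clear window dome, top of the dome 125 mm above the bench; it covers the deck from 78 mm in front of the origin to the rear.
- release_hole (a point): Centre of the release hole at deck level: a round vertical hole, 12 mm across with a 3 mm chamfer and a grey collar, in the deck 100 mm in front of the origin of the centrifuge, 22 mm ahead of the lid's front edge.
- latch (a joint): Angle of the hidden latch in rad: 0 locked (spring-returned), lets the lid go at about 0.14, stop at 0.26. Its 22 mm wide tail lies straight below the release hole, 59 mm under the deck: the tail goes down about 7 mm against a spring (3 N rising to about 5 N) before the latch lets go, and stops at about 12 mm.
- lid (a joint): Angle of the lid in rad: 0 closed and locked, 1.25 fully open. Once released it springs up by itself in about 1 s, its front edge rising up and back about the rear hinge, and stays open.
- lid_edge (a point): Middle of the grip lip on the lid's front edge.
- screwdriver: Screwdriver with a thick handle, the only tool in the block, 177 mm long, about 60 g, standing blade down in the tool block; its y axis runs along it towards the handle's end (up), and its origin lies beside the handle, 10.6 mm off its axis.
- shoulder (a point): Point on the screwdriver's axis where handle and blade meet: the handle (22 mm in diameter, round) goes 80 mm from here along +y, the blade (5 mm in diameter, round) 97 mm along -y. Standing in the block, the shoulder rests on its top.
- blade_tip (a point): Tip of the screwdriver's blade, 97 mm below the shoulder.
- tool_block: Wooden tool block, fixed, 56 (x) by 112 (y) mm and 106 mm high on a rubber foot 70 by 126 mm; origin at the centre of its underside. Two vertical sockets, 10 mm in diameter with a 3 mm chamfer, 100 mm deep, 56 mm apart along its y; it stands left or right of the centrifuge.
- socket_a (a point): Mouth centre of the socket at +y of the block, on its top; the screwdriver starts in it.
- socket_b (a point): Mouth centre of the empty socket at -y of the block, on its top.
- reagent_bottle: White reagent bottle with a cap, 56 mm in diameter, 112 mm high, standing on the other side of the centrifuge; origin at the centre of its underside.
- vial_left: Capped sample vial, 27 mm in diameter, 58 mm high, in front of the centrifuge, the one on the left; origin at the centre of its underside.
- vial_right: Capped sample vial of the same size, in front of the centrifuge, the one on the right.
- tape_roll: Small roll of dark tape lying flat, 53 mm across, 19 mm high, right of the vials; origin at the centre of its underside.

How it is judged:
By the outcome, as a careful person would: the job done as asked, in the order asked, and still so for the second after the job is handed in, with the robot touching nothing.
It also fails if it takes over 58 s, if anything falls off the work surface, if the arm or the gripper's body presses on something with over 40 N, if the wrist force passes 120 N, or if a joint passes its speed limit or range.

## Robot

A 7-joint arm with a two-finger parallel gripper is mounted at the origin on a cart in front of the work surface, level with it; the furniture and walls round the work are solid. World frame = base frame: x ahead of the robot, y to its left, z up, the work surface at z = 0. Lengths are in mm, angles in rad, forces in N, time in s.
With the tool pointing down it reaches from about 400 to 875 mm from the base axis. Payload 4.4 kg.
Tool frame: the origin (TCP) lies midway between the tips of the shut fingers; the grasp point (between the pads) lies ctrl.grip_depth behind it (ctrl.grip_depth is the distance from the TCP to the grasp point, in mm); z points along the fingers, y is the line along which they close (so a half turn about z gives the same grasp; the last joint's range is limited). The gripper opens to 85 mm and grips with 20 to 120 N. Pads are 22 mm wide; open, the fingers measure 114 mm over their backs; the gripper's body (76 mm by 85 mm) begins 54 mm behind the grasp point. The pads swing forward as they close: fully open they stand 13 mm farther back than shut.
Start: joints at [-1.18, 0.628, 0.038, 1.517, -0.027, 0.996, -0.02], TCP at [286.681, 583.38, 231.313] pointing down, gripper open.
Joint ranges: [-3.06, 3.06], [-0.37, 2.12], [-1.25, 1.32], [0.18, 2.47], [-1.1, 4.24], [0.23, 1.98], [-2.94, 2.94]. Speed limits (rad/s): [2.57, 2.57, 3.14, 3.14, 3.14, 3.14, 3.14].

## Interface

Orientations are given as [roll, pitch, yaw] about the fixed x, y, z axes, in that order (R = Rz(yaw) Ry(pitch) Rx(roll)).
In Python, from cell import ctrl gives the robot as it stands.
- The arm moves only by the tool carry_out, never from a script. Its argument "deltas" is one flat list of numbers, 7 for each row, row after row: the turn, a rotation vector about the tool's x, y, z in degrees, then the shift along the tool's x, y, z in m, then the closure, from -1 (fully open) to 1 (shut). In form: [wx, wy, wz, dx, dy, dz, claw, wx, wy, wz, dx, dy, dz, claw, ...]. A call has 1 to 12 rows; each row shifts and turns the commanded pose from where the row before left it, along the tool's axes as they then stand; what a row does not reach is not made up. A row lasts 1/8 s, in which the tool goes at most 62.5 mm and 10.7 degrees, less where a joint would pass 70% of its speed; a pose out of reach is approached as far as the arm can. A call with a gripper value outside its range is refused whole. The fingers move at their own pace and stop on an object; the grip force is fixed at half the most. Time passes only in rows, so rows that do not move let the fingers close. It gives the time, the measured TCP pose, the force, the opening and the grip force at its end, in the units of the state.
- ctrl.read_state(): the state, without advancing time (a new reading comes with each control period).
- ctrl.get_image(name): name is "scene" or "top" or "wrist"; returns the picture (480x640x3 uint8, red, green, blue); there is no depth.
- ctrl.calibration(name): a dict with "mtx" (3x3 intrinsics, pixels), "R" (3x3) and "t" (3): a world point X has camera coordinates R X + t. Camera axes: x right, y down, z forward; pixel columns grow to the right and rows downward; lengths in mm; the calibration is good to about 2 mm. A picture is of the moment at which its call begins: read the wrist's pose just before it. calibration takes no time and is no camera call; for the wrist camera it gives the pose at the moment of the call.
- ctrl.finish_job(): hands the job in; it is judged then, once.
The state is a dict: "clock": time; "qpos": joint angles; "qd": joint speeds; "tau": joint torques, N m; "eef_pos": TCP position; "tool_rot": TCP orientation; "force": force on the tool from outside, world axes, zero at the start; "torque": the same for the moment, N m; "width": finger opening in mm; "gripper_force": force on a finger pad.
Only numpy, scipy, OpenCV 4.12 (cv2) and the standard library are available. Lean on these libraries where they do the work, as an engineer would, in place of code of your own. Each camera call takes 0.05 s, during which the arm holds its last target. There are 200 camera calls.

## Working session

There is one attempt and no reset: what is moved stays moved. The work goes in short steps, Python scripts to look and compute and a tool call to move; the robot and the scene stay as the last step left them, time stands still between calls to the robot, and variables do not carry over. Pictures are saved under pics/ and viewed, at most 10 in all, crops included, and the job is handed in when it is done.

Besides the shell and the picture viewer there is one more tool, called after "Call:" by a JSON object that holds its "name" and its "arguments", one argument or row to a line. carry_out: Moves the arm, as the interface text tells. Its arguments: {"type":"object","properties":{"deltas":{"type":"array"}},"required":["deltas"]}

```bash
mkdir -p pics; python3 - <<'E'
from cell import ctrl
import cv2
s=ctrl.read_state();print({k:s[k] for k in('clock','eef_pos','tool_rot','width')},ctrl.grip_depth)
for n in("scene","top"):
    cv2.imwrite(f"pics/{n}0.png",ctrl.get_image(n)[:,:,::-1]);c=ctrl.calibration(n);print(n,c)
E
```

```text
{'clock': 0.0, 'eef_pos': array([286.39872632, 582.79232471, 230.3680327 ]), 'tool_rot': array([-3.13964276e+00,  3.07657531e-06,  2.68475784e+00]), 'width': 85.34253583159287} 18.700000000000003
scene {'mtx': array([[452.98859688,   0.        , 318.10483742],
       [  0.        , 452.98859688, 233.78088044],
       [  0.        ,   0.        ,   1.        ]]), 'R': array([[ 0.51832956, -0.85498154,  0.01846713],
       [-0.3962136 , -0.25922799, -0.88080397],
       [ 0.75785833,  0.44922981, -0.47312084]]), 't': array([-259.39119113,  300.35078349,  644.46316876])}
top {'mtx': array([[475.99203457,   0.        , 318.59546389],
       [  0.        , 475.99203457, 236.23379344],
       [  0.        ,   0.        ,   1.        ]]), 'R': array([[ 0.02578998, -0.99961912,  0.00982251],
       [-0.98836232, -0.02697063, -0.14970807],
       [ 0.14991597, -0.00584723, -0.98868145]]), 't': array([  9.12397583, 572.18029213, 981.11745237])}
```

View pics/scene0.png

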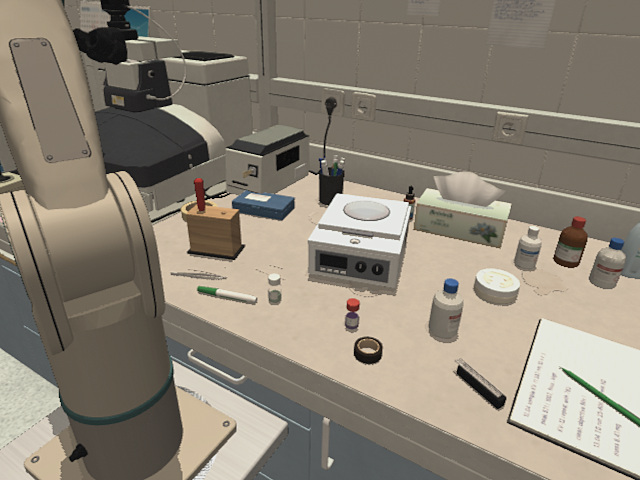

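View pics/top0.png

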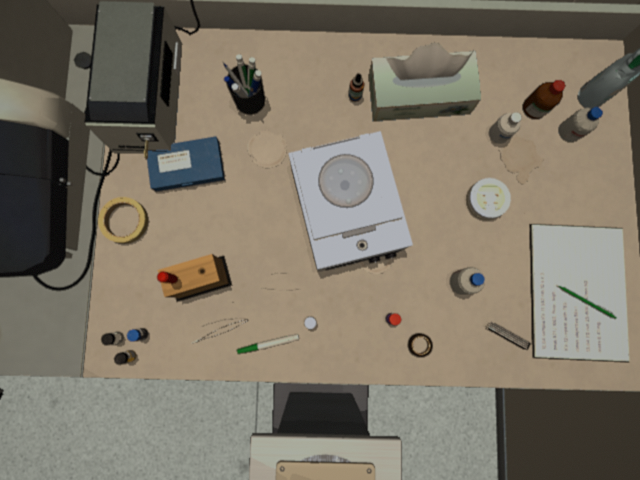

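The scene view shows the block on the left with the red screwdriver. In the top view the handle is at about (163,277), the empty socket at (202,271) and the release hole at (362,244). I'll enlarge these regions to measure them.

```bash
cat > h.py <<'E'
import numpy as np, cv2
from cell import ctrl
def ray(name,u,v,z,c=None):
    c=c or ctrl.calibration(name); R=np.array(c['R']);t=np.array(c['t'])
    d=R.T@np.linalg.solve(c['mtx'],[u,v,1]); o=-R.T@t
    return o+d*(z-o[2])/d[2]
def proj(name,X,c=None):
    c=c or ctrl.calibration(name); p=c['mtx']@(c['R']@np.array(X)+c['t']); return p[:2]/p[2]
E
python3 - <<'E'
from h import *
im=cv2.imread('pics/top0.png')
a=cv2.resize(im[245:310,150:240],None,fx=5,fy=5,interpolation=cv2.INTER_CUBIC)
b=cv2.resize(im[215:280,315:375],None,fx=5,fy=5,interpolation=cv2.INTER_CUBIC)
cv2.imwrite('pics/crop0.png',np.hstack([a,b]))
for n,u,v,z in [('handletop',163,277,186),('sockb',202,271,106),('hole',362,244,97),('vialL',310,323,58),('vialR',394,320,58),('bottle',477,280,112)]:print(n,ray('top',u,v,z).round(1))
E
```

```text
handletop [467.4 306.  186. ]
sockb [485.9 254.9 106. ]
hole [550. -64.  97.]
vialL [388.   37.4  58. ]
vialR [ 398.6 -136.    58. ]
bottle [ 482.1 -291.7  112. ]
```

View pics/crop0.png

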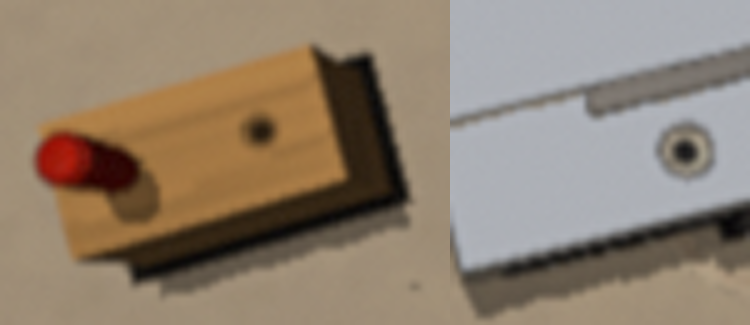

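The zoomed crop refines the pixels: handle top (162.2,276.6), socket b (201.6,270.6), hole (361.6,244.8). The block and centrifuge are both yawed about 15–16°. Next I move above the block.

Call:
{"name": "carry_out", "arguments": {
  "deltas": [0,0,0,0,0,-0.05,-1,0,0,0,0,0,-0.05,-1,0,0,0,-0.0477,-0.0276,0,-1,0,0,0,-0.0477,-0.0276,0,-1,0,0,0,-0.0477,-0.0276,0,-1,0,0,0,-0.0477,-0.0276,0,-1,0,0,0,-0.0477,-0.0276,0,-1,0,0,0,-0.0477,-0.0276,0,-1,0,0,-10.5,0,0,0,-1,0,0,-10.5,0,0,0,-1,0,0,-10.5,0,0,0,-1,0,0,-10.5,0,0,0,-1]
}}

```text
clock: 1.6
eef_pos: [470.2, 308.3, 330.9]
tool_rot: [-3.141, -0.001, -2.859]
force: [-0.0, -0.4, -0.2]
width: 85.0
gripper_force: 0.0
```

```bash
python3 - <<'E'
from h import *
s=ctrl.read_state();print(s['clock'],s['eef_pos'],s['tool_rot'],s['qpos'],s['force'])
c=ctrl.calibration('wrist');im=ctrl.get_image('wrist')[:,:,::-1];cv2.imwrite('pics/w1.png',im)
print(c['mtx'][0,0],-c['R'].T@c['t'],c['R'][2])
for n,p in dict(a=(470,308.6,106),b=(485.9,254.9,106),top=(470,308.6,186)).items():print(n,proj('wrist',p,c))
E
```

```text
1.6 [470.24374094 308.26817911 330.88139001] [-3.14129432e+00 -9.41436341e-04 -2.85941007e+00] [-0.57693362  0.40435285 -0.07838283  1.62571573  0.03426874  1.11385397
  1.18880608] [-0.02175027 -0.4491623  -0.1616397 ]
427.4655637489016 [406.40067407 288.86375836 473.44009711] [ 0.25292162  0.07203481 -0.96480135]
a [325.48929396 208.83931952]
b [261.16397831 209.23308031]
top [325.87250756 229.59777759]
```

View pics/w1.png

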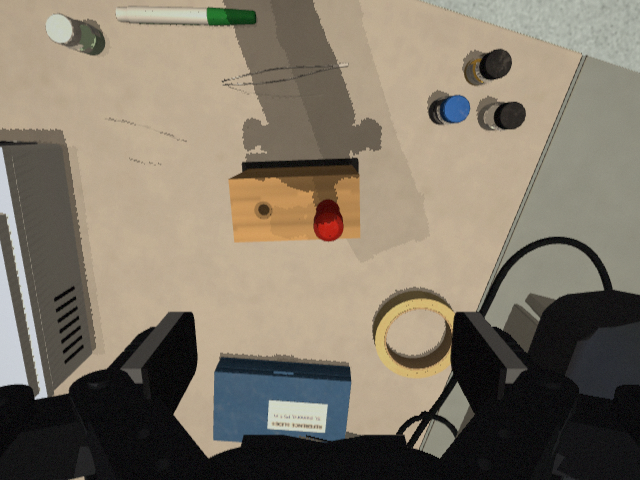

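The wrist view has the red handle's top at about (328,227) and socket b at (264,210), both about 3 px from the prediction. I'll refine this with segmentation.

```bash
python3 - <<'E'
from h import *
from scipy.optimize import least_squares
def red(im): 
    im=im.astype(int);return ((im[:,:,2]>70)&(im[:,:,2]>2*im[:,:,1])&(im[:,:,2]>2*im[:,:,0])).astype('uint8')
for n,f,box in (('wrist','w1',(290,180,370,260)),('top','top0',(140,255,190,300)),('scene','scene0',(180,165,220,225))):
    m=red(cv2.imread(f'pics/{f}.png'));k=np.zeros_like(m);x0,y0,x1,y1=box;k[y0:y1,x0:x1]=m[y0:y1,x0:x1]
    c=ctrl.calibration(n)
    ys,xs=np.nonzero(k);print(n,len(xs),xs.min(),xs.max(),ys.min(),ys.max())
    g=np.linspace(0,2*np.pi,24)
    def sil(p):
        P=[(p[0]+11*np.cos(a),p[1]+11*np.sin(a),z) for z in(108,185) for a in g]
        q=np.array([proj(n,X,c) for X in P]).astype(np.float32)
        M=cv2.moments(cv2.convexHull(q));return np.array([M['m10'],M['m01']])/M['m00'],M['m00']
    r=least_squares(lambda p:sil(p)[0]-[xs.mean(),ys.mean()],[470,308],diff_step=1e-4)
    print(r.x.round(1),sil(r.x)[1])
# socket b dark blob in wrist
im=cv2.cvtColor(cv2.imread('pics/w1.png'),6);s=im[198:222,252:276];ys,xs=np.nonzero(s<70);print(len(xs),xs.mean()+252,ys.mean()+198,ray('wrist',xs.mean()+252,ys.mean()+198,106))
E
```

```text
wrist 698 314 342 200 240
[472.8 311.4] 1224.7060309080407
top 95 157 168 272 281
[470.5 318.1] 256.88578893546946
scene 240 194 204 178 210
[469.2 312.3] 316.6519974548137
84 263.57142857142856 209.4047619047619 [485.74111493 257.05116098 106.        ]
```

Call:
{"name": "carry_out", "arguments": {
  "deltas": [0,0,0,0,0.0015,0.035,-1,0,0,0,0,0,0.035,-1,0,0,0,0,0,0.035,-1,0,0,0,0,0,0.035,-1,0,0,0,0,0,0.025,-1,0,0,0,0,0,0.02,-1,0,0,0,0,0,0,1,0,0,0,0,0,0,1,0,0,0,0,0,0,1,0,0,0,0,0,0,1,0,0,0,0,0,0,1,0,0,0,0,0,0,1]
}}

```text
clock: 3.15
eef_pos: [470.6, 310.3, 147.2]
tool_rot: [3.141, 0.002, -2.865]
force: [0.0, -0.5, 6.5]
width: 20.5
gripper_force: 58.4
```

Call:
{"name": "carry_out", "arguments": {
  "deltas": [0,0,0,0,0,-0.005,1,0,0,0,0,0,-0.015,1,0,0,0,0,0,-0.025,1,0,0,0,0,0,-0.025,1,0,0,0,0,0,-0.03,1,0,0,0,0,0,-0.03,1,0,0,0,0,0,-0.015,1,0,0,0,0,0,0,1]
}}

```text
clock: 4.15
eef_pos: [470.4, 310.2, 292.3]
tool_rot: [3.141, 0.002, -2.865]
force: [1.2, 0.7, -1.1]
width: 20.6
gripper_force: 58.6
```

```bash
python3 - <<'E'
from h import *
s=ctrl.read_state();print(s['clock'],s['eef_pos'],s['tool_rot'],s['force'],s['torque'],s['width'])
p=s['eef_pos'];y=s['tool_rot'][2]
for h in [ray('top',361.6,244.8,97)]:
    d=h-p;print(h,'tool dx,dy',d[0]*np.cos(y)+d[1]*np.sin(y),d[0]*np.sin(y)-d[1]*np.cos(y))
E
```

```text
4.15 [470.4274756  310.17554228 292.27911266] [ 3.14090387e+00  1.87904954e-03 -2.86546553e+00] [ 1.24473955  0.69202139 -1.06498332] [-0.02443403  0.0066355  -0.05742508] 20.561175716329753
[548.32874727 -63.24288652  97.        ] tool dx,dy 26.855384154818992 -380.51112919063377
```

Call:
{"name": "carry_out", "arguments": {
  "deltas": [0,0,0,0.002,-0.025,0,1,0,0,0,0.0028,-0.038,0,1,0,0,0,0.0028,-0.038,0,1,0,0,0,0.0028,-0.038,0,1,0,0,0,0.0028,-0.038,0,1,0,0,0,0.0028,-0.038,0,1,0,0,0,0.0028,-0.038,0,1,0,0,0,0.0028,-0.038,0,1,0,0,0,0.0028,-0.038,0,1,0,0,0,0.0025,-0.0315,0,1,0,0,0,0.002,-0.02,0,1,0,0,0,0,0,0,1]
}}

```text
clock: 5.65
eef_pos: [545.2, -65.8, 289.8]
tool_rot: [3.141, -0.003, -2.869]
force: [0.2, 0.5, -0.0]
width: 20.9
gripper_force: 58.7
```

```bash
python3 - <<'E'
from h import *
s=ctrl.read_state();p=s['eef_pos'];print(s['clock'],p,s['tool_rot'],s['force'])
c=ctrl.calibration('wrist');im=ctrl.get_image('wrist')[:,:,::-1];cv2.imwrite('pics/w2.png',im)
np.savez('c2.npz',**c)
for n,q in dict(hole=(548.3,-63.2,97),tip=p-[0,0,138],sh=p-[0,0,41]).items():print(n,proj('wrist',q,c))
E
```

```text
5.65 [545.21161561 -65.77447838 289.8485489 ] [ 3.14139647e+00 -2.84945715e-03 -2.86882386e+00] [ 0.17908099  0.5061592  -0.03558945]
hole [327.06377089 221.12109616]
tip [325.22745769 232.45106299]
sh [325.91068203 281.53527676]
```

View pics/w2.png

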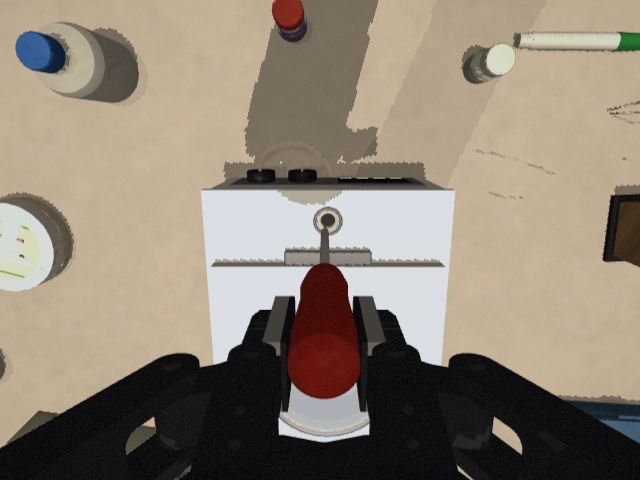

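The hole is at about (328,220) and the blade tip at about (325,228), so the tool is nearly aligned. I'll enlarge that region.

```bash
python3 - <<'E'
import cv2
im=cv2.imread('pics/w2.png')[200:260,295:360];cv2.imwrite('pics/w2c.png',cv2.resize(im,None,fx=8,fy=8,interpolation=cv2.INTER_CUBIC))
E
```

```text
(no output)
```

View pics/w2c.png

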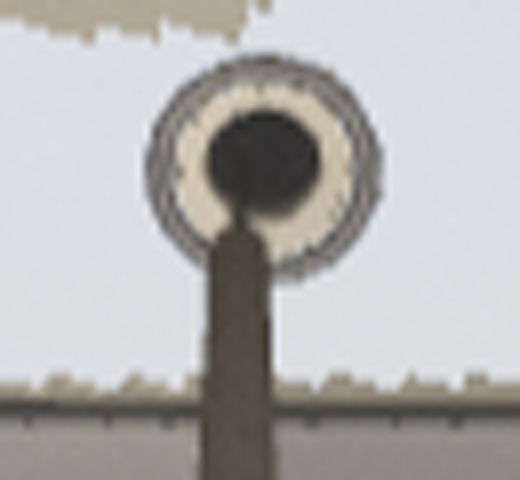

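```bash
python3 - <<'E'
from h import *
c=dict(np.load('c2.npz'));y=-2.869
h=ray('w',327.7,220.6,97,c);t=ray('w',324.3,229,151.8,c)
f=lambda d:(d[0]*np.cos(y)+d[1]*np.sin(y),d[0]*np.sin(y)-d[1]*np.cos(y))
p=np.array([545.2,-65.8,0])
print(h,t,'tip->hole',f(h-t),'tcp->hole',f(h-p),'tcp->tip',f(t-p))
# blade axis at shoulder: left/right edges near row 262
E
```

```text
[547.75367238 -62.82474508  97.        ] [543.09288736 -67.01611857 151.8       ] tip->hole (np.float64(-5.617131130903094), np.float64(2.781791987625168)) tcp->hole (np.float64(-3.2604065647639002), np.float64(2.1778736182216583)) tcp->tip (np.float64(2.356724566139193), np.float64(-0.6039183694035093))
```

Call:
{"name": "carry_out", "arguments": {
  "deltas": [0,0,0,-0.0056,0.0028,0,1,0,0,0,0,0,0.02,1,0,0,0,0,0,0.02,1,0,0,0,0,0,0.005,1,0,0,0,0,0,0,1]
}}

```text
clock: 6.32
eef_pos: [550.8, -58.8, 246.3]
tool_rot: [3.141, -0.0, -2.864]
force: [-0.3, 0.9, -0.6]
width: 20.6
gripper_force: 58.7
```

```bash
python3 - <<'E'
from h import *
s=ctrl.read_state();p=s['eef_pos'];print(s['clock'],p,s['tool_rot'],s['force'])
c=ctrl.calibration('wrist');im=ctrl.get_image('wrist')[:,:,::-1]
np.savez('c3.npz',**c)
print(proj('w',(547.8,-62.8,97),c),proj('w',(547.8,-62.8,p[2]-138),c))
u,v=proj('w',(547.8,-62.8,97),c).astype(int);print(u-32,v-30)
cv2.imwrite('pics/w3c.png',cv2.resize(im[v-30:v+30,u-32:u+33],None,fx=8,fy=8,interpolation=cv2.INTER_CUBIC))
E
```

```text
6.325 [550.84785047 -58.81334887 246.32984279] [ 3.14115754e+00 -7.82390775e-05 -2.86407804e+00] [-0.25450666  0.91061684 -0.58254596]
[320.81187422 222.51568398] [320.70164701 226.06997879]
288 192
```

View pics/w3c.png

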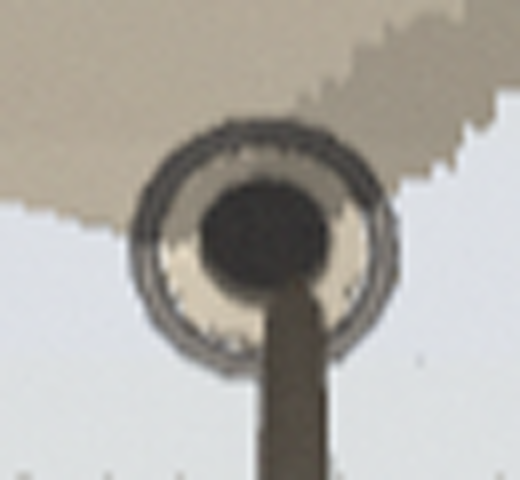

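```bash
python3 - <<'E'
from h import *
c=dict(np.load('c3.npz'));y=-2.864
h=ray('w',320.7,222.5,97,c);t=ray('w',324.6,227.7,108.3,c)
f=lambda d:(d[0]*np.cos(y)+d[1]*np.sin(y),d[0]*np.sin(y)-d[1]*np.cos(y))
p=np.array([550.85,-58.8,0])
print(h,t,'tip->hole',f(h-t),'tcp->tip',f(t-p))
E
```

```text
[547.81058189 -62.87807602  97.        ] [548.16954451 -59.97164505 108.3       ] tip->hole (np.float64(1.1417027861908178), np.float64(-2.6967962230674964)) tcp->tip (np.float64(2.8989212046468493), np.float64(-0.3922366725177808))
```

The hole is at (320.7,222.5), matching the estimate exactly. The tip is at (324.6,227.7), so I shift by (1.0, -2.7) mm in the tool frame and then go down.

Call:
{"name": "carry_out", "arguments": {
  "deltas": [0,0,0,0.001,-0.0027,0,1,0,0,0,0,0,0,1,0,0,0,0,0,0.006,1,0,0,0,0,0,0.008,1,0,0,0,0,0,0.008,1,0,0,0,0,0,0,1]
}}

```text
clock: 7.12
eef_pos: [549.8, -62.6, 223.3]
tool_rot: [3.141, -0.002, -2.865]
force: [-0.9, 0.2, 1.0]
width: 20.5
gripper_force: 58.7
```

Call:
{"name": "carry_out", "arguments": {
  "deltas": [0,0,0,0,0.0005,0.01,1,0,0,0,0,0,0.01,1,0,0,0,0,0,0.01,1,0,0,0,0,0,0.01,1,0,0,0,0,0,0,1]
}}

```text
clock: 7.75
eef_pos: [549.6, -62.1, 183.2]
tool_rot: [3.141, -0.002, -2.865]
force: [-1.2, 0.1, -0.5]
width: 20.7
gripper_force: 58.7
```

Tip is at about z = 45. Now I push slowly through the latch travel.

Call:
{"name": "carry_out", "arguments": {
  "deltas": [0,0,0,0,0,0.005,1,0,0,0,0,0,0.004,1,0,0,0,0,0,0.003,1,0,0,0,0,0,0,1]
}}

```text
clock: 8.25
eef_pos: [550.6, -62.2, 172.5]
tool_rot: [-3.141, 0.001, -2.865]
force: [0.0, -0.1, 2.8]
width: 20.7
gripper_force: 59.0
```

Call:
{"name": "carry_out", "arguments": {
  "deltas": [0,0,0,0,0,0.002,1,0,0,0,0,0,0.002,1,0,0,0,0,0,0,1]
}}

```text
clock: 8.62
eef_pos: [550.5, -62.2, 168.3]
tool_rot: [-3.141, 0.0, -2.865]
force: [0.6, 0.1, 4.5]
width: 20.4
gripper_force: 59.0
```

```bash
python3 - <<'E'
from h import *
s=ctrl.read_state();print(s['clock'],s['eef_pos'],s['force'])
a=cv2.imread('pics/top0.png')
im=ctrl.get_image('top')[:,:,::-1];cv2.imwrite('pics/top1.png',im)
r=np.s_[140:190,295:320];print(np.abs(im[r].astype(int)-a[r]).mean())
E
```

```text
8.625 [550.50530394 -62.18466818 168.26071623] [0.59246296 0.12564007 4.52332719]
15.984533333333333
```

Call:
{"name": "carry_out", "arguments": {
  "deltas": [0,0,0,0,0,0.002,1,0,0,0,0,0,0,1,0,0,0,0,0,0,1,0,0,0,0,0,0,1,0,0,0,0,0,0,1,0,0,0,0,0,0,1]
}}

```text
clock: 9.43
eef_pos: [550.4, -62.2, 166.4]
tool_rot: [-3.142, 0.0, -2.865]
force: [0.8, -0.1, 4.7]
width: 21.0
gripper_force: 59.0
```

```bash
python3 - <<'E'
from h import *
s=ctrl.read_state();print(s['clock'],s['eef_pos'],s['force'])
im=ctrl.get_image('scene')[:,:,::-1];cv2.imwrite('pics/s2.png',im)
E
```

```text
9.425 [550.43055075 -62.17525452 166.35003237] [ 0.78299803 -0.13871139  4.70730843]
```

View pics/s2.png

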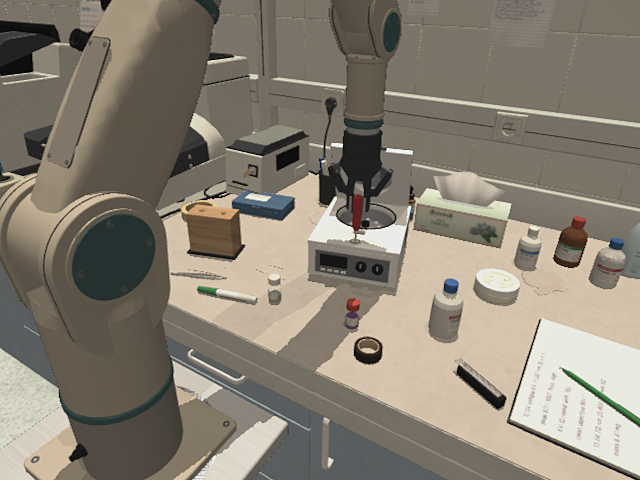

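The lid is standing open (white plate behind the gripper at about (400,175)), and the bottle, vials and tape haven't moved. I retract straight up.

Call:
{"name": "carry_out", "arguments": {
  "deltas": [0,0,0,0,0,-0.006,1,0,0,0,0,0,-0.015,1,0,0,0,0,0,-0.025,1,0,0,0,0,0,-0.03,1,0,0,0,0,0,-0.03,1,0,0,0,0,0,-0.02,1,0,0,0,0,0,0,1]
}}

```text
clock: 10.35
eef_pos: [550.7, -62.1, 293.9]
tool_rot: [-3.141, 0.002, -2.865]
force: [-0.4, 0.9, -0.8]
width: 20.8
gripper_force: 58.9
```

```bash
python3 - <<'E'
from h import *
s=ctrl.read_state();p=s['eef_pos'];y=s['tool_rot'][2];print(s['clock'],p,s['tool_rot'],s['force'],s['width'])
d=np.array([470.4,310.2])-p[:2];print('tool dx,dy to a',d[0]*np.cos(y)+d[1]*np.sin(y),d[0]*np.sin(y)-d[1]*np.cos(y))
E
```

```text
10.35 [550.66492225 -62.11237429 293.88690758] [-3.14090092e+00  2.30354688e-03 -2.86531332e+00] [-0.40590761  0.89644654 -0.81439525] 20.782874226924477
tool dx,dy to a -24.33758169419903 380.0876792412786
```

Call:
{"name": "carry_out", "arguments": {
  "deltas": [0,0,0,-0.0015,0.025,0,1,0,0,0,-0.0024,0.038,0,1,0,0,0,-0.0024,0.038,0,1,0,0,0,-0.0024,0.038,0,1,0,0,0,-0.0024,0.038,0,1,0,0,0,-0.0024,0.038,0,1,0,0,0,-0.0024,0.038,0,1,0,0,0,-0.0024,0.038,0,1,0,0,0,-0.0024,0.038,0,1,0,0,0,-0.0022,0.031,0,1,0,0,0,-0.0014,0.02,0,1,0,0,0,0,0,0,1]
}}

```text
clock: 11.85
eef_pos: [469.1, 310.9, 291.5]
tool_rot: [-3.141, -0.002, -2.863]
force: [0.6, -0.0, -0.8]
width: 20.5
gripper_force: 58.9
```

Call:
{"name": "carry_out", "arguments": {
  "deltas": [0,0,0,0,0,0,1,0,0,0,0,0,0,1]
}}

```text
clock: 12.1
eef_pos: [470.7, 308.4, 292.3]
tool_rot: [-3.141, -0.0, -2.868]
force: [-0.2, 0.3, -0.8]
width: 20.5
gripper_force: 58.9
```

```bash
python3 - <<'E'
from h import *
s=ctrl.read_state();p=s['eef_pos'];y=s['tool_rot'][2];print(s['clock'],p,s['tool_rot'],s['force'],s['width'])
d=np.array([470.4,310.2])-p[:2];print('tool dx,dy to a',d[0]*np.cos(y)+d[1]*np.sin(y),d[0]*np.sin(y)-d[1]*np.cos(y))
c=ctrl.calibration('wrist');im=ctrl.get_image('wrist')[:,:,::-1]
u,v=proj('w',(470,310,106),c).astype(int);print(u,v,proj('w',p-[2.7,1.2,138],c))
np.savez('c4.npz',**c);cv2.imwrite('pics/w4.png',cv2.resize(im[v-40:v+50,u-50:u+50],None,fx=6,fy=6,interpolation=cv2.INTER_CUBIC))
E
```

```text
12.1 [470.66511518 308.36041235 292.28263759] [-3.14069987e+00 -1.56803566e-04 -2.86781369e+00] [-0.20658646  0.30427832 -0.79475904] 20.494045855971205
tool dx,dy to a -0.24213096587990596 1.8427537465493167
327 217 [324.81212368 227.66130132]
```

View pics/w4.png

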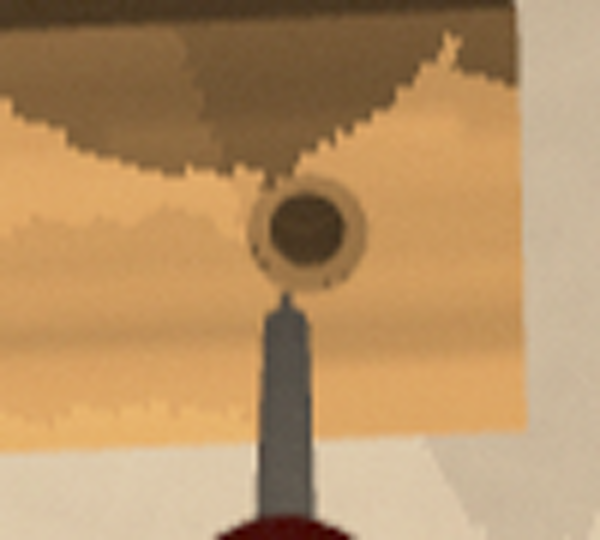

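The socket mouth is at (327.9,215.6). The tip is at (324.4,227.4), as predicted.

```bash
python3 - <<'E'
from h import *
c=dict(np.load('c4.npz'));y=-2.868
h=ray('w',327.9,215.6,106,c);t=ray('w',324.4,227.4,154.3,c)
f=lambda d:(d[0]*np.cos(y)+d[1]*np.sin(y),d[0]*np.sin(y)-d[1]*np.cos(y))
print(h,t,'tip->a',f(h-t))
E
```

```text
[468.5784244  309.90029162 106.        ] [467.86285707 306.8438736  154.3       ] tip->a (np.float64(-1.5147731267626985), np.float64(2.7493981294670853))
```

Call:
{"name": "carry_out", "arguments": {
  "deltas": [0,0,0,-0.0008,0.0023,0,1,0,0,0,0,0,0.015,1,0,0,0,0,0,0.02,1,0,0,0,0,0,0.01,1,0,0,0,0,0,0.006,1,0,0,0,0,0,0.006,1,0,0,0,0,0,0,1]
}}

```text
clock: 13.02
eef_pos: [470.1, 312.4, 235.1]
tool_rot: [-3.142, -0.0, -2.865]
force: [0.6, 0.1, -0.3]
width: 20.5
gripper_force: 58.9
```

Call:
{"name": "carry_out", "arguments": {
  "deltas": [0,0,0,0,-0.0015,0.01,1,0,0,0,0,0,0.02,1,0,0,0,0,0,0.02,1,0,0,0,0,0,0.02,1,0,0,0,0,0,0.008,1,0,0,0,0,0,0,1]
}}

```text
clock: 13.78
eef_pos: [470.5, 310.9, 157.0]
tool_rot: [-3.141, -0.001, -2.865]
force: [0.3, 0.6, -0.1]
width: 20.7
gripper_force: 58.9
```

Call:
{"name": "carry_out", "arguments": {
  "deltas": [0,0,0,0,0,0.006,1,0,0,0,0,0,0.003,1,0,0,0,0,0,0,1]
}}

```text
clock: 14.15
eef_pos: [470.6, 311.0, 148.3]
tool_rot: [-3.142, -0.0, -2.865]
force: [-0.8, 0.3, -0.8]
width: 20.8
gripper_force: 58.9
```

Call:
{"name": "carry_out", "arguments": {
  "deltas": [0,0,0,0,0,0.0015,1,0,0,0,0,0,0,1]
}}

```text
clock: 14.4
eef_pos: [470.8, 311.2, 147.2]
tool_rot: [3.141, 0.001, -2.865]
force: [-0.5, -0.5, 2.3]
width: 20.7
gripper_force: 59.1
```

Contact is felt at the original height. I open, then withdraw straight up.

Call:
{"name": "carry_out", "arguments": {
  "deltas": [0,0,0,0,0,0.0005,1,0,0,0,0,0,0,-1,0,0,0,0,0,0,-1,0,0,0,0,0,0,-1,0,0,0,0,0,0,-1,0,0,0,0,0,0,-1,0,0,0,0,0,-0.02,-1,0,0,0,0,0,-0.04,-1,0,0,0,0,0,-0.05,-1,0,0,0,0,0,-0.05,-1,0,0,0,0,0,-0.025,-1,0,0,0,0,0,0,-1]
}}

```text
clock: 15.9
eef_pos: [471.5, 311.7, 333.4]
tool_rot: [3.14, 0.004, -2.865]
force: [0.8, -0.7, -1.0]
width: 85.6
gripper_force: 0.0
```

```bash
python3 - <<'E'
from h import *
s=ctrl.read_state();print(s['clock'],s['eef_pos'],s['force'],s['width'])
a=ctrl.get_image('scene')[:,:,::-1];b=ctrl.get_image('wrist')[:,:,::-1]
cv2.imwrite('pics/end.png',np.hstack([cv2.resize(a[100:400,160:560],(400,300)),cv2.resize(b,(400,300))]))
E
```

```text
15.9 [471.50298447 311.71977947 333.37359425] [ 0.79712596 -0.67464442 -0.95055801] 85.57937094625365
```

View pics/end.png

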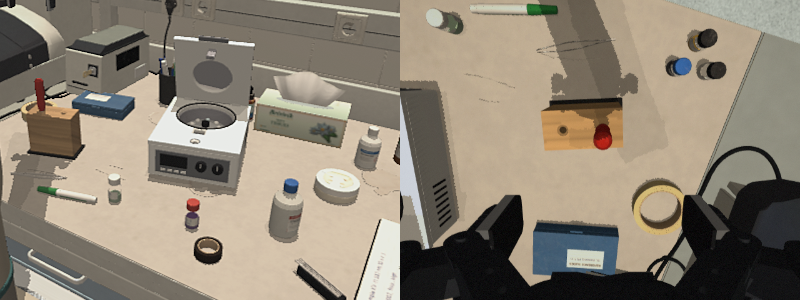

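The lid is open, the screwdriver is in socket a with its handle top at about (200,180) in the scene view as at the start, and nothing else has moved. I'll confirm the handle height in pixels and hand in if it matches.

```bash
python3 - <<'E'
from h import *
def box(im):
    k=im[165:225,180:220].astype(int);ys,xs=np.nonzero((k[:,:,2]>70)&(k[:,:,2]>2*k[:,:,1])&(k[:,:,2]>2*k[:,:,0]));return np.array([xs.min()+180,xs.max()+180,ys.min()+165,ys.max()+165])
a=box(cv2.imread('pics/scene0.png'));b=box(ctrl.get_image('scene')[:,:,::-1]);print(a,b)
if abs(a-b)[[0,1,2]].max()<=1: print(ctrl.finish_job())
E
```

```text
[194 204 178 210] [195 204 178 210]
the job is handed in; nothing more can be done
None
```

The job is handed in at about 16 s of the 58 s allowed: the lid is open, the screwdriver is back fully down in its original socket and released, and the bottle, vials and tape roll look unmoved in the final picture.

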